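Queue the tumblers and start the sanitiser

ROBOT

A 6-joint arm with a two-finger parallel gripper is mounted at the origin on the work surface. World frame = base frame: x ahead of the robot, y to its left, z up, the work surface at z = 0. Lengths are in mm, angles in rad, forces in N, time in s.
With the tool pointing down it reaches from about 325 to 750 mm from the base axis. Payload 7.6 kg.
Tool frame: the origin (TCP) lies at the very end of the fingers, on their centre line; the grasp point (between the pads) lies 19 mm behind it; z points along the fingers, y is the line along which they close (so a half turn about z gives the same grasp; the last joint's range is limited). The gripper opens to 85 mm and grips with 20 to 120 N. Pads are 22 mm wide; open, the fingers measure 114 mm over their backs; the gripper's body (76 mm by 85 mm) begins 54 mm behind the grasp point. The pads swing forward as they close: fully open they stand 13 mm farther back than shut.
Start: joints at [-1.353, 0.052, 1.401, -0, 1.689, -0.07], TCP at [149.043, -503.423, 208.123] pointing down, gripper open.
Joint ranges: [-2.9, 2.9], [-0.91, 2.17], [0.12, 2.37], [-1.06, 4.2], [0.26, 2.73], [-2.93, 2.93]. Speed limits (rad/s): [2.57, 2.57, 3.01, 3.14, 3.14, 3.14].

INTERFACE

Orientations are given as a 3x3 rotation matrix whose columns are the frame's x, y, z axes.
In Python, from plant import get_state, grab_frame, finish_job gives the robot as it stands.
- The arm moves only by the tool servo_tool, never from a script. Its argument "deltas" is a list of rows, each an object with "slide": the shift along the tool's x, y, z in m, a list of three; "spin": the turn about the tool's z in degrees; "hand": the closure, from 0 (fully open) to 1 (shut). A call has 1 to 8 rows; each row is the pose to reach, as a shift and turn from the pose commanded when the call began, along the tool's axes at that moment; what a row does not reach only later rows make up. A row lasts 1/12 s, in which the tool goes at most 41.7 mm and 7.16 degrees, less where a joint would pass 70% of its speed; a pose out of reach is approached as far as the arm can. A call with a gripper value outside its range is refused whole. The fingers move at their own pace and stop on an object; "squeeze" is the grip in N (left out, the last holds). Time passes only in rows, so rows that repeat a pose let the fingers close. It gives the time, the measured TCP pose, the force, the opening and the grip force at its end, in the units of the state.
- get_state(): the state, without advancing time (a new reading comes with each control period).
- grab_frame(name): name is "side" or "top" or "wrist"; returns a dict with "color" (384x512x3 uint8, red, green, blue), "range_z" (384x512 float32, mm along the optical axis (not along the pixel's ray), 0 where there is no reading), "intrinsics" (3x3 intrinsics, pixels), "R" (3x3) and "t" (3): a world point X has camera coordinates R X + t. Camera axes: x right, y down, z forward; pixel columns grow to the right and rows downward; lengths in mm; the calibration is good to about 2 mm. The wrist camera is an equidistant fisheye: a pixel r from the principal point sees the ray r / f radians off the axis. A picture is of the moment at which its call begins.
- finish_job(): hands the job in; it is judged then, once.
The state is a dict: "clock": time; "joint_pos": joint angles; "dq": joint speeds; "effort": joint torques, N m; "position": TCP position; "tool_rot": TCP orientation; "wrist_force": force on the tool from outside, world axes, zero at the start; "ft_torque": the same for the moment, N m; "grip_width": finger opening in mm; "gripper_force": force on a finger pad.
Only numpy, scipy, OpenCV 4.12 (cv2) and the standard library are available. Lean on these libraries where they do the work, as an engineer would, in place of code of your own. Each camera call takes 0.05 s, during which the arm holds its last target. There are 200 camera calls.

TASK

Bring the two tumblers standing loose on the table, one after the other, into the sanitiser's lane behind the yellow one, and push the row along until all three stand upright in single file between the rails, close together up against the end stop. Only then press the green start button gently but fully down, and let it spring back up. Never lean hard on the machine, tip a tumbler over or shift the other things on the table.

Things in the scene. Friction and masses are not known exactly. Their poses are not given: they have to be found in the camera images.
- sanitiser: White lamp sanitiser, one fixed piece. Origin on the table; at yaw 0 its x points away from the robot, y left, z up; all (x, y) here in mm in its frame. Tower x -65 to 85, y -100 to 0, 280 tall. On its right side (-y) a grey control panel with the green start button slopes up to the tower's foot. The lane lies left of the tower, along y, centre line x = 10.
- lane_stop (a point): Lane end: an aluminium plate on the tower's left wall (y = 0), on the lane's centre line, table height; axes as the sanitiser's. A lamp arm hangs over the lane from y 0 to 110, x -6 to 26, its underside (lamp tube) 130 mm up.
- lane_mouth (a point): Lane centre line where the straight rails end, 200 mm from the stop, table height; axes as the sanitiser's. Aluminium rails, 74 mm apart inside, 8 thick, 28 tall, from y = 0 to 200, then flaring open for 50 mm to 130 mm wide. Open on top; the floor is the table.
- panel_centre (a point): Point on the panel's face on the button's axis, at (10, -121), 75 mm up; axes as the sanitiser's. Face normal = button axis: (0, -0.605, 0.796), 37 degrees from vertical towards the right (-y). Green cap 32 wide in a black housing 48 wide on a height-adjustable collar: the free cap's face is anywhere 20 to 36 mm out along the normal, not measured: find it by touch.
- brow_edge (a point): Middle of the lower outer edge of the tower's teal brow, at (10, -121), 175 mm up. The brow spans x -65 to 85 and heights 175 to 280 and overhangs the button, so the tool must come in tilted, about along the button's axis.
- start_button (a joint): Travel of the green spring button in m: 0 up, 0.008 fully down. It takes 2 N to start moving and 6 N to hold fully down.
- tumbler_red: Upright lidded tumbler, red with a cream band and white lid, 62 mm across, 95 tall, 0.18 kg or so, straight sides. Origin at the centre of its underside.
- tumbler_blue: Upright lidded tumbler, blue with a cream band and white lid, 62 mm across, 95 tall, 0.18 kg or so, straight sides. Origin at the centre of its underside.
- tumbler_yellow: Upright lidded tumbler, yellow with a cream band and white lid, 62 mm across, 95 tall, 0.18 kg or so, straight sides. Origin at the centre of its underside.
- glue_stick: Bystander: white glue stick standing up, orange cap, 29 wide, 85 tall mm. Origin at the centre of its underside.
- cookie_tray: Bystander: low clear tray of sandwich cookies, 130 x 110 x 50 tall mm. Origin at the centre of its underside.
- fruit_bowl: Bystander: white bowl of mandarins, 124 wide, 62 tall mm. Origin at the centre of its underside.
- crayon_tin: Bystander: small round teal tin with metal lid, 51 wide, 32 tall mm. Origin at the centre of its underside.
- pencil_cup: Bystander: blue cup with upright pencils, 70 wide, 155 tall mm. Origin at the centre of its underside.

How it is judged:
By the outcome, as a careful person would: the job done as asked, in the order asked, and still so for the second after the job is handed in, with the robot touching nothing.
It also fails if it takes over 72 s, if anything falls off the work surface, if the arm or the gripper's body presses on something with over 40 N, if the wrist force passes 120 N, or if a joint passes its speed limit or range.

## Working session

There is one attempt and no reset: what is moved stays moved. The work goes in short steps, Python scripts to look and compute and a tool call to move; the robot and the scene stay as the last step left them, time stands still between calls to the robot, and variables do not carry over. Pictures are saved under pics/ and viewed, at most 10 in all, crops included, and the job is handed in when it is done.

Besides the shell and the picture viewer there is one more tool, called after ">>>" as a command line: name --argument value ..., lists and objects as JSON in quotes. servo_tool: Moves the arm, as the interface text tells. Its arguments: {"type":"object","properties":{"deltas":{"type":"array"},"squeeze":{"type":"number"}},"required":["deltas"]}

```bash
mkdir -p pics; ls; python3 - <<'E'
from plant import *
import cv2,numpy as np
s=get_state();print({k:np.round(v,3).tolist() for k,v in s.items()})
for n in("side","top"):
    f=grab_frame(n);cv2.imwrite(f"pics/{n}0.png",f["color"][:,:,::-1]);np.savez(f"{n}0.npz",**f)
    print(n,f["intrinsics"].tolist(),f["R"].round(4).tolist(),f["t"].tolist(),(f["range_z"]>0).mean())
E
```

```text
pics
{'clock': 0.0, 'joint_pos': [-1.353, 0.053, 1.402, -0.0, 1.689, -0.07], 'dq': [-0.001, -0.001, -0.001, 0.001, -0.002, 0.001], 'effort': [-0.0, -38.166, -36.019, -0.0, 0.006, 0.0], 'position': [148.963, -503.063, 207.262], 'tool_rot': [[0.959, 0.284, -0.0], [0.284, -0.959, 0.002], [0.0, -0.002, -1.0]], 'wrist_force': [0.257, -0.289, 0.148], 'ft_torque': [0.012, -0.061, 0.065], 'gripper_force': 0.0, 'grip_width': 85.739}
side [[404.07961076613446, 0.0, 255.05459170573482], [0.0, 404.07961076613446, 192.3059998544935], [0.0, 0.0, 1.0]] [[-0.9682, -0.2498, 0.0146], [-0.131, 0.4563, -0.8801], [0.2132, -0.8541, -0.4745]] [435.09810185632324, 206.70996260977662, 1030.1670871682695] 0.9959513346354166
top [[492.87768327014265, 0.0, 259.21080695296763], [0.0, 492.87768327014265, 187.8104334093698], [0.0, 0.0, 1.0]] [[0.0235, -0.9997, 0.0063], [-0.9962, -0.0239, -0.0836], [0.0837, -0.0043, -0.9965]] [-49.601083399960075, 495.3459641996388, 1540.6996446261228] 0.9958292643229166
```

View pics/top0.png

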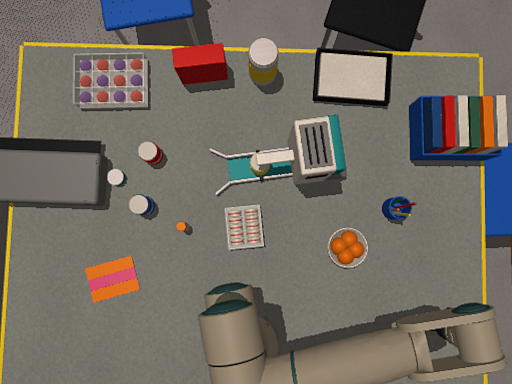

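View pics/side0.png

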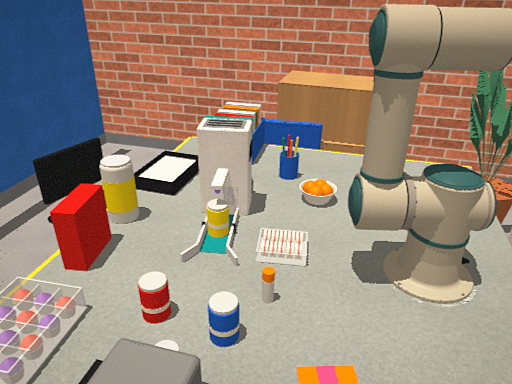

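The top view shows red at (151,153), blue at (142,205) and yellow at (260,168) under the lamp arm. The lane mouth is at about (220,170) and opens left. The tin is at (116,177), the glue stick at (182,227) and the tray at (244,227). The side view shows everything upright. Next I'll measure positions from both views.

```bash
cat > h.py <<'E'
import numpy as np,cv2
from plant import *
def cloud(f):
    v,u=np.mgrid[0:384,0:512];z=f["range_z"].astype(float);K=f["intrinsics"]
    c=np.stack([(u-K[0,2])/K[0,0]*z,(v-K[1,2])/K[1,1]*z,z],-1)
    return (c-f["t"])@f["R"]
def hsv(f): return cv2.cvtColor(np.ascontiguousarray(f["color"]),cv2.COLOR_RGB2HSV)
def circ(p):  # least squares circle
    A=np.c_[2*p,np.ones(len(p))];s=np.linalg.lstsq(A,(p**2).sum(1),rcond=None)[0]
    return s[0],s[1],np.sqrt(s[2]+s[0]**2+s[1]**2)
E
python3 - <<'E'
from h import *
fs={n:dict(np.load(n+"0.npz")) for n in("side","top")}
P={n:cloud(f) for n,f in fs.items()}
T=P["top"];S=P["side"]
# table check
for n in P: 
    z=P[n][...,2]; m=(abs(z)<15); print(n,"table z",np.median(z[m]))
# tops in top view by pixel window & height band
for nm,(u,v),lo,hi,w in [("red",(151,150),85,110,18),("blue",(140,203),85,110,18),("glue",(182,227),70,100,8),("tin",(116,177),20,50,14),("tray",(244,227),15,70,30),("yellow",(259,170),60,110,14)]:
    q=T[v-w:v+w,u-w:u+w].reshape(-1,3);q=q[(q[:,2]>lo)&(q[:,2]<hi)]
    if len(q)<5: print(nm,len(q));continue
    (c,r)=cv2.minEnclosingCircle(q[:,:2].astype(np.float32))
    rc=cv2.minAreaRect(q[:,:2].astype(np.float32))
    print(nm,len(q),"med",np.median(q,0).round(1),"enc",np.round(c,1),round(r,1),"rect",np.round(rc[0],1),np.round(rc[1],1),round(rc[2],1))
# side view colours
H=hsv(fs["side"])
for nm,lo,hi,bx in [("red",(0,150,60),(8,255,255),(130,270,180,330)),("blue",(105,130,40),(125,255,255),(200,285,245,350)),("yellow",(20,120,80),(35,255,255),(200,195,235,245))]:
    u0,v0,u1,v1=bx;m=cv2.inRange(H,lo,hi)[v0:v1,u0:u1]>0
    q=S[v0:v1,u0:u1][m]; q=q[(q[:,2]>5)&(q[:,2]<95)]
    med=np.median(q,0);q=q[np.linalg.norm(q[:,:2]-med[:2],axis=1)<45]
    print("side",nm,len(q),circ(q[:,:2]),q[:,2].min(),q[:,2].max())
for nm,(u,v),w in [("red",(153,282),16),("blue",(224,302),16),("yellow",(216,207),10)]:
    q=S[v-w:v+w,u-w:u+w].reshape(-1,3);g=hsv(fs["side"])[v-w:v+w,u-w:u+w].reshape(-1,3);k=(q[:,2]>85)&(q[:,2]<105)&(g[:,1]<70)
    print("side lid",nm,k.sum(),np.median(q[k],0) if k.any() else 0, cv2.minEnclosingCircle(q[k][:,:2].astype(np.float32)) if k.sum()>5 else 0)
# tower
q=T[100:200,280:360].reshape(-1,3);q=q[(q[:,2]>265)&(q[:,2]<300)]
rc=cv2.minAreaRect(q[:,:2].astype(np.float32));print("tower",rc,np.median(q[:,2]),cv2.boxPoints(rc).round(1).tolist())
# rails in top
q=T[140:200,205:300];k=(q[...,2]>18)&(q[...,2]<40)&(hsv(fs["top"])[140:200,205:300,1]<80)
print("rail pts",k.sum());np.save("rail.npy",q[k])
q=q[k];
for a in q[np.argsort(q[:,1])][::max(1,len(q)//40)]:print(a.round(0).tolist(),end=" ")
E
```

```text
side table z 0.7887015303675489
top table z 0.7206058027893878
red 313 med [596.  302.7  95.2] enc [596.6 303.9] 30.6 rect [596.4 303.5] [56.9 58.1] 47.4
blue 319 med [432.8 322.4  95.6] enc [433.3 323. ] 30.6 rect [432.7 323.2] [57.9 58.3] 18.3
glue 74 med [369.9 194.9  85.9] enc [370.4 195. ] 14.2 rect [369.8 195.1] [24.1 27.2] 1.4
tin 300 med [521.1 423.8  32.7] enc [519.  435.5] 45.1 rect [518.7 421.1] [60.7 86.3] 88.6
tray 973 med [374.    9.   42.7] enc [374.4   6. ] 82.8 rect [373.5   7.1] [130.1 110.1] 7.0
yellow 173 med [556.8 -29.3  94.4] enc [570.2 -37.3] 30.4 rect [560.4 -32.5] [59.9 37.4] 63.3
side red 698 (np.float64(594.0633756554911), np.float64(306.9459107286976), np.float64(29.75113993026284)) 5.038960743870601 89.6431727614062
side blue 748 (np.float64(431.03396796460015), np.float64(327.17117130906803), np.float64(29.8496423096747)) 5.014162039103102 89.48403098677518
side yellow 464 (np.float64(568.6493038656148), np.float64(-34.73569877633963), np.float64(29.151661792100217)) 5.115749466228167 91.04063027362643
side lid red 443 [592.89220964 309.89157695  95.653
[... 792 characters left out ...]
, 31.0] [624.0, -91.0, 28.0] [531.0, -84.0, 25.0] [617.0, -79.0, 30.0] [617.0, -72.0, 28.0] [620.0, -66.0, 27.0] [528.0, -59.0, 21.0] [617.0, -53.0, 25.0] [618.0, -47.0, 21.0] [521.0, -40.0, 25.0] [527.0, -33.0, 31.0] [616.0, -25.0, 25.0] [527.0, -17.0, 25.0] [527.0, -11.0, 24.0] [523.0, -5.0, 29.0] [520.0, 1.0, 27.0] [520.0, 8.0, 26.0] [606.0, 13.0, 24.0] [599.0, 19.0, 26.0] [599.0, 25.0, 29.0] [602.0, 32.0, 28.0] [596.0, 38.0, 23.0] [519.0, 42.0, 28.0] [516.0, 49.0, 24.0] [509.0, 55.0, 28.0] [598.0, 60.0, 29.0] [594.0, 66.0, 34.0] [500.0, 71.0, 21.0] [496.0, 76.0, 28.0] [486.0, 82.0, 30.0] [601.0, 86.0, 26.0] [485.0, 92.0, 31.0] [610.0, 96.0, 27.0] [605.0, 103.0, 18.0] [610.0, 115.0, 24.0]
```

```bash
python3 - <<'E'
import cv2
for n,(y0,y1,x0,x1) in {"top":(90,215,200,360),"side":(110,260,170,270)}.items():
    cv2.imwrite(f"pics/{n}c.png",cv2.resize(cv2.imread(f"pics/{n}0.png")[y0:y1,x0:x1],None,fx=4,fy=4,interpolation=cv2.INTER_CUBIC))
E
cat >> h.py <<'E'
O=np.array([585.,-135.5,0]);yaw=np.deg2rad(9.2)
Rs=np.array([[np.cos(yaw),-np.sin(yaw),0],[np.sin(yaw),np.cos(yaw),0],[0,0,1]])
def s2w(x,y,z=0): return O+Rs@np.array([x-10,y,z])     # sanitiser mm -> world (O = lane stop)
def w2s(p): q=(np.asarray(p)-O)@Rs; return q+np.array([10,0,0])
def go(*targets):   # slides (m) from the current pose for world targets
    s=get_state();p=np.array(s["position"]);R=np.array(s["tool_rot"])
    print("t",round(s["clock"],2),"pos",p.round(1),"S",w2s(p).round(1),"xyaw",round(float(np.degrees(np.arctan2(R[1,0],R[0,0]))),2),"j",np.round(s["joint_pos"],2),"F",np.round(s["wrist_force"],1),"w",round(s["grip_width"],1))
    for t in targets: print("  ->",np.round(t,1),"slide",(R.T@(np.array(t)-p)/1000).round(4).tolist())
E
python3 - <<'E'
from h import *
f=grab_frame("wrist");cv2.imwrite("pics/wrist0.png",f["color"][:,:,::-1])
s=get_state();R=np.array(s["tool_rot"]);p=np.array(s["position"])
c=-f["R"].T@f["t"];print("cam in tool",(R.T@(c-p)).round(1),"axes in tool",(R.T@f["R"].T).round(2).tolist(),f["intrinsics"][0])
T=cloud(dict(np.load("top0.npz")))
for v in (335,350):
  print([ (u,*T[v,u].round(0).astype(int).tolist()) for u in range(190,512,20)])
for u in (340,400,440,465): print([ (v,*T[v,u].round(0).astype(int).tolist()) for v in range(296,384,8)])
print("lane targets",[s2w(10,y).round(1) for y in (31,93,155,170,240)], "yellow S",w2s([568.5,-36,0]).round(1))
go([400,-200,230],[420,150,230],[595,305,230])
E
```

```text
cam in tool [  67.4    1.3 -166.2] axes in tool [[0.0, -0.96, -0.26], [1.0, 0.0, 0.0], [-0.0, -0.26, 0.96]] [297.31863964   0.         251.97403952]
[(190, 31, 168, 2), (210, 161, 53, 608), (230, 164, 14, 618), (250, 162, -24, 604), (270, 39, -82, 12), (290, 37, -145, -2), (310, 39, -208, 1), (330, 41, -271, 1), (350, 41, -334, -5), (370, 150, -275, 523), (390, 152, -316, 527), (410, 153, -357, 529), (430, 48, -585, 0), (450, 142, -467, 463), (470, 159, -476, 544), (490, 162, -512, 556), (510, -93, -1213, -736)]
[(190, -14, 166, 2), (210, 131, 52, 601), (230, 136, 13, 620), (250, 135, -25, 609), (270, -9, -83, 3), (290, -8, -146, 1), (310, 123, -147, 551), (330, 125, -187, 555), (350, 126, -227, 556), (370, 127, -268, 556), (390, 127, -310, 551), (410, 126, -353, 544), (430, 1, -585, -2), (450, 3, -647, 0), (470, 128, -477, 540), (490, 132, -512, 554), (510, -163, -1216, -745)]
[(296, 162, -301, 0), (304, 137, -301, 3), (312, 113, -301, 3), (320, 88, -301, 6), (328, 63, -301, 3), (336, 39, -302, 3), (344, 135, -209, 545), (352, 123, -206, 559), (360, 110, -204, 572), (368, 96, -204, 
[... 556 characters left out ...]
503), (312, 205, -467, 542), (320, 191, -462, 553), (328, 173, -467, 542), (336, 155, -469, 537), (344, 138, -471, 532), (352, 122, -471, 531), (360, 104, -473, 527), (368, 94, -462, 551), (376, -74, -692, 4)]
lane targets [array([ 580. , -104.9,    0. ]), array([570.1, -43.7,   0. ]), array([560.2,  17.5,   0. ]), array([557.8,  32.3,   0. ]), array([546.6, 101.4,   0. ])] yellow S [  9.6 100.9   0. ]
t 0.15 pos [ 149.  -503.2  207.5] S [-479.2 -293.2  207.5] xyaw 16.49 j [-1.35  0.05  1.4  -0.    1.69 -0.07] F [-0.9  0.5  1. ] w 85.4
  -> [ 400 -200  230] slide [0.3267, -0.2195, -0.0222]
  -> [420 150 230] slide [0.4453, -0.5494, -0.0218]
  -> [595 305 230] slide [0.6571, -0.6483, -0.0217]
```

>>> servo_tool --deltas '[{"slide": [0.327,-0.22,-0.022],"spin": -57,"hand": 0},{"slide": [0.327,-0.22,-0.022],"spin": -57,"hand": 0},{"slide": [0.327,-0.22,-0.022],"spin": -57,"hand": 0},{"slide": [0.327,-0.22,-0.022],"spin": -57,"hand": 0},{"slide": [0.327,-0.22,-0.022],"spin": -57,"hand": 0},{"slide": [0.327,-0.22,-0.022],"spin": -57,"hand": 0},{"slide": [0.327,-0.22,-0.022],"spin": -57,"hand": 0},{"slide": [0.445,-0.549,-0.022],"spin": -57,"hand": 0}]'

```text
clock: 0.82
position: [344.5, -236.6, 224.7]
tool_rot: [[0.278, 0.961, 0.0], [0.961, -0.278, 0.0], [0.0, 0.0, -1.0]]
wrist_force: [1.2, 0.7, 0.8]
grip_width: 85.5
gripper_force: 0.0
```

```bash
python3 - <<'E'
from h import *
go([420,0,230],[430,150,230],[595,305,230])
E
```

```text
t 0.82 pos [ 344.5 -236.6  224.7] S [-243.6  -61.4  224.7] xyaw 73.88 j [-0.69 -0.26  1.66  0.    1.74 -0.41] F [1.2 0.7 0.8] w 85.5
  -> [420   0 230] slide [0.2483, 0.0068, -0.0052]
  -> [430 150 230] slide [0.3952, -0.0252, -0.0052]
  -> [595 305 230] slide [0.5899, 0.0902, -0.0051]
```

>>> servo_tool --deltas '[{"slide": [0.248,0.007,-0.005],"spin": -25.7,"hand": 0},{"slide": [0.248,0.007,-0.005],"spin": -25.7,"hand": 0},{"slide": [0.248,0.007,-0.005],"spin": -25.7,"hand": 0},{"slide": [0.248,0.007,-0.005],"spin": -25.7,"hand": 0},{"slide": [0.248,0.007,-0.005],"spin": -25.7,"hand": 0},{"slide": [0.395,-0.025,-0.005],"spin": -25.7,"hand": 0},{"slide": [0.395,-0.025,-0.005],"spin": -25.7,"hand": 0},{"slide": [0.395,-0.025,-0.005],"spin": -25.7,"hand": 0}]'

```text
clock: 1.48
position: [422.7, 86.0, 229.5]
tool_rot: [[-0.16, 0.987, 0.0], [0.987, 0.16, -0.0], [-0.0, 0.0, -1.0]]
wrist_force: [1.2, 0.1, 0.4]
grip_width: 85.5
gripper_force: 0.0
```

```bash
python3 - <<'E'
from h import *
go([430,150,230],[595,305,230],[595,305,140])
E
```

```text
t 1.48 pos [422.7  86.  229.5] S [-114.8  244.6  229.5] xyaw 99.19 j [ 0.12 -0.22  1.62 -0.    1.75 -0.05] F [1.2 0.1 0.4] w 85.5
  -> [430 150 230] slide [0.062, 0.0174, -0.0005]
  -> [595 305 230] slide [0.1887, 0.2051, -0.0005]
  -> [595 305 140] slide [0.1887, 0.205, 0.0895]
```

>>> servo_tool --deltas '[{"slide": [0.189,0.205,0.06],"spin": 0,"hand": 0},{"slide": [0.189,0.205,0.06],"spin": 0,"hand": 0},{"slide": [0.189,0.205,0.06],"spin": 0,"hand": 0},{"slide": [0.189,0.205,0.06],"spin": 0,"hand": 0},{"slide": [0.189,0.205,0.06],"spin": 0,"hand": 0},{"slide": [0.189,0.205,0.06],"spin": 0,"hand": 0},{"slide": [0.189,0.205,0.06],"spin": 0,"hand": 0},{"slide": [0.189,0.205,0.06],"spin": 0,"hand": 0}]'

```text
clock: 2.15
position: [595.3, 306.8, 161.3]
tool_rot: [[-0.163, 0.987, -0.01], [0.987, 0.163, -0.003], [-0.002, -0.01, -1.0]]
wrist_force: [-1.0, -1.0, -2.0]
grip_width: 85.6
gripper_force: 0.0
```

```bash
python3 - <<'E'
from h import *
go([595,305,45])
# gripper profile from side cloud, in tool frame
f=grab_frame("side");S=cloud(f).reshape(-1,3);s=get_state();R=np.array(s["tool_rot"]);p=np.array(s["position"])
q=(S-p)@R;q=q[(abs(q[:,0])<110)&(abs(q[:,1])<110)&(q[:,2]<5)&(q[:,2]>-260)]
for z in range(-250,5,10):
    k=q[(q[:,2]>=z)&(q[:,2]<z+10)]
    if len(k)>3: print(z,len(k),"x",np.percentile(k[:,0],[2,98]).round(),"y",np.percentile(k[:,1],[2,98]).round())
cv2.imwrite("pics/side1.png",cv2.resize(f["color"][:,:,::-1][60:330,80:350],None,fx=2.2,fy=2.2))
f=grab_frame("wrist");cv2.imwrite("pics/wrist1.png",f["color"][:,:,::-1])
E
```

```text
t 2.15 pos [595.3 306.8 161.3] S [ 90.9 435.  161.3] xyaw 99.38 j [0.42 0.49 0.97 0.   1.69 0.26] F [-1. -1. -2.] w 85.6
  -> [595 305  45] slide [-0.0016, 0.0005, 0.1163]
-250 151 x [23. 40.] y [-105.   29.]
-240 262 x [ 8. 41.] y [-38.  30.]
-230 220 x [ 1. 42.] y [-40.  27.]
-220 266 x [-2. 42.] y [-40.  30.]
-210 114 x [ 8. 39.] y [-32.  19.]
-200 319 x [-14.  40.] y [-37.  31.]
-190 215 x [-3. 40.] y [-38.  28.]
-180 219 x [ 2. 40.] y [-38.  28.]
-170 214 x [-1. 40.] y [-38.  28.]
-160 181 x [-4. 40.] y [-38.  26.]
-150 58 x [-3. 32.] y [-62.  56.]
-140 409 x [-7. 16.] y [-69.  64.]
-130 376 x [-2. 22.] y [-70.  66.]
-120 246 x [-6. 22.] y [-71.  67.]
-110 312 x [-13.  20.] y [-72.  68.]
-100 257 x [-9. 19.] y [-74.  70.]
-90 229 x [-8. 16.] y [-74.  71.]
-80 76 x [-7. 15.] y [-59.  61.]
-70 90 x [-7. 14.] y [-57.  55.]
-60 84 x [-5. 15.] y [-57.  55.]
-50 78 x [-7. 15.] y [-56.  54.]
-40 21 x [-6. 13.] y [-50.  47.]
```

View pics/side1.png

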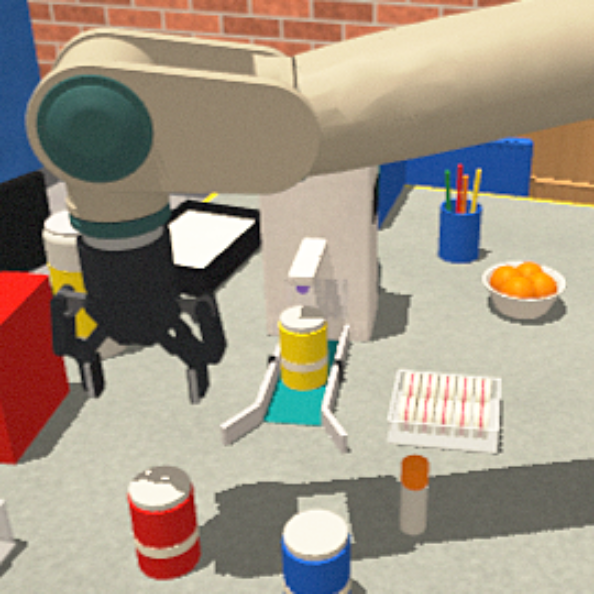

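The crop shows the gripper above red and clear of it, with open knuckles wider than the fingertips. The lane is clear. I'll go down and grasp red.

>>> servo_tool --deltas '[{"slide": [-0.001,0.0,0.04],"spin": 0,"hand": 0},{"slide": [-0.001,0.0,0.075],"spin": 0,"hand": 0},{"slide": [-0.001,0.0,0.1],"spin": 0,"hand": 0},{"slide": [-0.001,0.0,0.12],"spin": 0,"hand": 0},{"slide": [-0.001,0.0,0.12],"spin": 0,"hand": 0},{"slide": [-0.001,0.0,0.12],"spin": 0,"hand": 0}]'

```text
clock: 2.75
position: [595.1, 301.2, 50.8]
tool_rot: [[-0.159, 0.987, 0.0], [0.987, 0.159, -0.0], [-0.0, 0.0, -1.0]]
wrist_force: [-0.2, -0.9, 0.6]
grip_width: 85.6
gripper_force: 0.0
```

```bash
cat > prof.py <<'E'
from h import *
go([595,305,45])
f=grab_frame("side");S=cloud(f).reshape(-1,3);s=get_state();R=np.array(s["tool_rot"]);p=np.array(s["position"])
q=(S-p)@R;h=hsv(f).reshape(-1,3)
k=(abs(q[:,0])<110)&(abs(q[:,1])<110)&(q[:,2]<5)&(q[:,2]>-200)&(h[:,2]<90)&(S[:,2]>8)
q=q[k]
for z in range(-180,5,10):
    k=q[(q[:,2]>=z)&(q[:,2]<z+10)]
    if len(k)>3: print(z,len(k),"x",np.percentile(k[:,0],[2,98]).round(),"y",np.percentile(k[:,1],[2,98]).round())
cv2.imwrite("pics/side2.png",f["color"][:,:,::-1])
E
python3 prof.py
```

```text
t 2.75 pos [595.1 301.2  50.8] S [ 89.8 429.5  50.8] xyaw 99.14 j [ 0.41  0.54  1.12 -0.    1.47  0.25] F [-0.2 -0.9  0.6] w 85.6
  -> [595 305  45] slide [0.0037, 0.0005, 0.0058]
-180 171 x [ 2. 38.] y [-40.  25.]
-170 166 x [ 3. 38.] y [-39.  24.]
-160 128 x [ 4. 38.] y [-40.  24.]
-150 55 x [-6. 31.] y [-68.  60.]
-140 279 x [-11.  15.] y [-70.  62.]
-130 290 x [-1. 20.] y [-72.  64.]
-120 184 x [-5. 20.] y [-74.  66.]
-110 240 x [-13.  18.] y [-74.  66.]
-100 180 x [-11.  18.] y [-75.  70.]
-90 172 x [-10.  15.] y [-75.  67.]
-80 46 x [-7. 12.] y [-61.  54.]
-70 47 x [-6. 12.] y [-59.  53.]
-60 40 x [-6. 12.] y [-59.  53.]
-50 30 x [-6. 11.] y [-55.  51.]
```

>>> servo_tool --deltas '[{"slide": [0.004,0.0,0.006],"spin": 0,"hand": 0},{"slide": [0.004,0.0,0.006],"spin": 0,"hand": 0}]'

```text
clock: 2.97
position: [595.3, 306.9, 45.3]
tool_rot: [[-0.16, 0.987, 0.003], [0.987, 0.16, 0.001], [0.001, 0.003, -1.0]]
wrist_force: [0.3, -0.2, -0.4]
grip_width: 84.9
gripper_force: 0.0
```

```bash
python3 - <<'E'
from h import *
go([595,305,45])
f=grab_frame("side");s=get_state();R=np.array(s["tool_rot"]);p=np.array(s["position"])
img=f["color"][:,:,::-1].copy()
for y in(-50,50):
  for z in(-13,-30,-60):
    c=f["R"]@(p+R@np.array([0,y,z]))+f["t"];u=f["intrinsics"]@c;u=u/u[2]
    cv2.circle(img,(int(u[0]),int(u[1])),1,(0,255,0),-1)
a=cv2.resize(img[190:340,80:220],None,fx=3.5,fy=3.5)
w=grab_frame("wrist");b=w["color"][:,:,::-1]
H=max(a.shape[0],384);o=np.zeros((H,300+a.shape[1],3),np.uint8);o[:a.shape[0],:a.shape[1]]=a
b=cv2.resize(b,(300,225));o[:225,a.shape[1]:]=b
cv2.imwrite("pics/red_down.png",o)
E
```

```text
t 2.97 pos [595.3 306.9  45.3] S [ 90.9 435.   45.3] xyaw 99.2 j [0.42 0.55 1.12 0.   1.46 0.26] F [ 0.3 -0.2 -0.4] w 84.9
  -> [595 305  45] slide [-0.0018, -0.0006, 0.0003]
```

View pics/red_down.png

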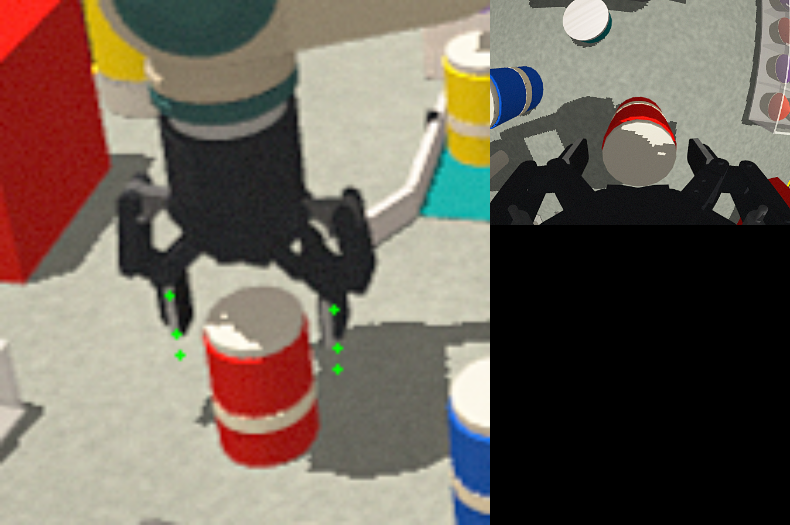

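The fingertips straddle red centrally, with both tips just below the lid, and they sit about 30 mm behind the TCP when open. I'll lower 14 mm and grip.

>>> servo_tool --deltas '[{"slide": [-0.001,0.0,0.007],"spin": 0,"hand": 0},{"slide": [-0.001,0.0,0.014],"spin": 0,"hand": 0},{"slide": [-0.001,0.0,0.014],"spin": 0,"hand": 0.6},{"slide": [-0.001,0.0,0.014],"spin": 0,"hand": 0.6},{"slide": [-0.001,0.0,0.014],"spin": 0,"hand": 0.6},{"slide": [-0.001,0.0,0.014],"spin": 0,"hand": 0.6},{"slide": [-0.001,0.0,0.014],"spin": 0,"hand": 0.6},{"slide": [-0.001,0.0,0.014],"spin": 0,"hand": 0.6}]' --squeeze 30

```text
clock: 3.73
position: [594.8, 305.1, 29.3]
tool_rot: [[-0.16, 0.987, -0.0], [0.987, 0.16, -0.0], [-0.0, -0.0, -1.0]]
wrist_force: [-0.2, 0.4, -2.3]
grip_width: 61.0
gripper_force: 33.6
```

```bash
python3 - <<'E'
from h import *
p=get_state()["position"]
go([p[0],p[1],120],s2w(10,240,120),s2w(10,170,100))
E
```

```text
t 3.73 pos [594.8 305.1  29.3] S [ 90.1 433.4  29.3] xyaw 99.19 j [ 0.42  0.57  1.14 -0.    1.44  0.26] F [-0.2  0.4 -2.3] w 61.0
  -> [594.8 305.1 120. ] slide [-0.0, -0.0, -0.0907]
  -> [546.6 101.4 120. ] slide [-0.1934, -0.0801, -0.0906]
  -> [557.8  32.3 100. ] slide [-0.2634, -0.0801, -0.0706]
```

>>> servo_tool --deltas '[{"slide": [0,0,-0.03],"hand": 0.6,"spin": 0},{"slide": [0,0,-0.065],"hand": 0.6,"spin": 0},{"slide": [-0.03,-0.012,-0.08],"hand": 0.6,"spin": 0},{"slide": [-0.065,-0.027,-0.08],"hand": 0.6,"spin": 0},{"slide": [-0.1,-0.042,-0.08],"hand": 0.6,"spin": 0},{"slide": [-0.135,-0.056,-0.08],"hand": 0.6,"spin": 0},{"slide": [-0.165,-0.07,-0.08],"hand": 0.6,"spin": 0},{"slide": [-0.19,-0.08,-0.08],"hand": 0.6,"spin": 0}]'

```text
clock: 4.4
position: [545.3, 102.6, 109.7]
tool_rot: [[-0.159, 0.987, -0.0], [0.987, 0.159, -0.0], [-0.0, -0.0, -1.0]]
wrist_force: [0.0, 0.2, -1.5]
grip_width: 61.0
gripper_force: 34.4
```

>>> servo_tool --deltas '[{"slide": [-0.03,0,0],"hand": 0.6,"spin": 0},{"slide": [-0.055,0,0],"hand": 0.6,"spin": 0},{"slide": [-0.07,0,0],"hand": 0.6,"spin": 0},{"slide": [-0.07,0,0.0],"hand": 0.6,"spin": 0},{"slide": [-0.07,0,0.0],"hand": 0.6,"spin": 0}]'

```text
clock: 4.82
position: [557.4, 35.3, 109.6]
tool_rot: [[-0.158, 0.987, -0.0], [0.987, 0.158, 0.0], [0.0, -0.0, -1.0]]
wrist_force: [-0.3, 0.9, -2.3]
grip_width: 61.0
gripper_force: 34.4
```

```bash
python3 - <<'E'
from h import *
go(s2w(10,170,60),s2w(10,170,31))
f=grab_frame("side");cv2.imwrite("pics/s3.png",cv2.resize(f["color"][:,:,::-1][130:290,150:290],None,fx=3.5,fy=3.5))
E
```

```text
t 4.82 pos [557.4  35.3 109.6] S [ 10.1 173.  109.6] xyaw 99.1 j [-0.    0.2   1.44  0.    1.5  -0.16] F [-0.3  0.9 -2.3] w 61.0
  -> [557.8  32.3  60. ] slide [-0.003, -0.0001, 0.0496]
  -> [557.8  32.3  31. ] slide [-0.003, -0.0001, 0.0786]
```

View pics/s3.png

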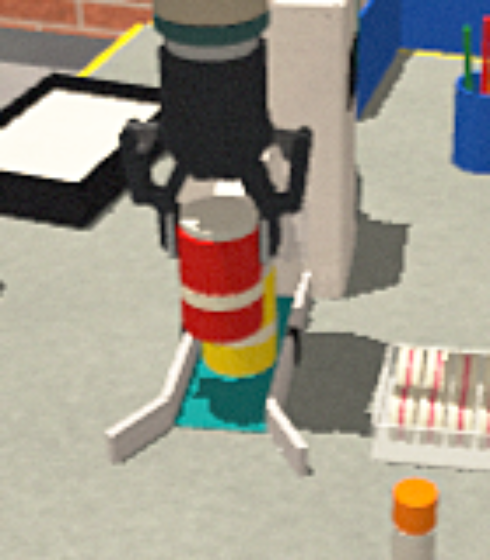

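Red hangs upright over the lane, in line with yellow and between the rails. I'll lower it.

>>> servo_tool --deltas '[{"slide": [0,0,0.025],"hand": 0.6,"spin": 0},{"slide": [0,0,0.045],"hand": 0.6,"spin": 0},{"slide": [0,0,0.06],"hand": 0.6,"spin": 0},{"slide": [0,0,0.07],"hand": 0.6,"spin": 0},{"slide": [0,0,0.076],"hand": 0.6,"spin": 0},{"slide": [0,0,0.079],"hand": 0.6,"spin": 0},{"slide": [0,0,0.079],"hand": 0.6,"spin": 0},{"slide": [0,0,0.079],"hand": 0.6,"spin": 0}]'

```text
clock: 5.53
position: [558.0, 35.9, 31.5]
tool_rot: [[-0.16, 0.987, 0.001], [0.987, 0.16, -0.0], [-0.0, 0.001, -1.0]]
wrist_force: [0.3, 0.1, -2.6]
grip_width: 61.0
gripper_force: 34.4
```

>>> servo_tool --deltas '[{"slide": [0,0,0],"hand": 0.25,"spin": 0},{"slide": [0,0,0],"hand": 0,"spin": 0},{"slide": [0,0,0],"hand": 0,"spin": 0},{"slide": [0,0,0],"hand": 0,"spin": 0},{"slide": [0,0,-0.02],"hand": 0,"spin": 0},{"slide": [0,0,-0.06],"hand": 0,"spin": 0},{"slide": [0,0,-0.1],"hand": 0,"spin": 0},{"slide": [0,0,-0.12],"hand": 0,"spin": 0}]'

```text
clock: 6.2
position: [559.1, 35.7, 156.4]
tool_rot: [[-0.16, 0.987, 0.007], [0.987, 0.16, -0.0], [-0.001, 0.007, -1.0]]
wrist_force: [0.1, -0.2, 1.4]
grip_width: 85.4
gripper_force: 0.0
```

```bash
python3 - <<'E'
from h import *
go([431.5,325.5,150],[431.5,325.5,31])
E
```

```text
t 6.2 pos [559.1  35.7 156.4] S [ 11.8 173.1 156.4] xyaw 99.18 j [-0.    0.17  1.38 -0.    1.59 -0.16] F [ 0.1 -0.2  1.4] w 85.4
  -> [431.5 325.5 150. ] slide [0.3065, -0.0797, 0.0055]
  -> [431.5 325.5  31. ] slide [0.3066, -0.0806, 0.1245]
```

>>> servo_tool --deltas '[{"slide": [0.04,-0.01,0],"hand": 0,"spin": 0},{"slide": [0.08,-0.021,0],"hand": 0,"spin": 0},{"slide": [0.12,-0.031,0],"hand": 0,"spin": 0},{"slide": [0.16,-0.042,0],"hand": 0,"spin": 0},{"slide": [0.2,-0.052,0],"hand": 0,"spin": 0},{"slide": [0.24,-0.062,0],"hand": 0,"spin": 0},{"slide": [0.275,-0.072,0],"hand": 0,"spin": 0},{"slide": [0.3,-0.08,0],"hand": 0,"spin": 0}]'

```text
clock: 6.87
position: [429.0, 321.7, 151.0]
tool_rot: [[-0.162, 0.987, 0.0], [0.987, 0.162, 0.001], [0.001, 0.001, -1.0]]
wrist_force: [-0.5, 0.2, 0.4]
grip_width: 84.8
gripper_force: 0.0
```

>>> servo_tool --deltas '[{"slide": [0.006,0,0],"hand": 0,"spin": 0},{"slide": [0.006,0,0],"hand": 0,"spin": 0},{"slide": [0.006,0,0],"hand": 0,"spin": 0}]'

```text
clock: 7.12
position: [430.0, 324.6, 150.7]
tool_rot: [[-0.16, 0.987, 0.0], [0.987, 0.16, -0.0], [-0.001, 0.0, -1.0]]
wrist_force: [-0.0, -0.1, 0.7]
grip_width: 85.3
gripper_force: 0.0
```

```bash
python3 - <<'E'
from h import *
go([431.5,325.5,150],[431.5,325.5,31])
f=grab_frame("side");S=cloud(f);H=hsv(f)
for nm,lo,hi in [("red",(0,150,60),(8,255,255)),("yellow",(20,120,80),(35,255,255))]:
    m=cv2.inRange(H,lo,hi)>0;q=S[m];L=w2s(q) if 0 else (q-O)@Rs+[10,0,0]
    k=(abs(L[:,0]-10)<45)&(L[:,1]>0)&(L[:,1]<240)&(L[:,2]>8)&(L[:,2]<92);q=L[k]
    print(nm,len(q),np.round(circ(q[:,:2]),1),q[:,2].min(),q[:,2].max())
E
```

```text
t 7.12 pos [430.  324.6 150.7] S [-69.5 478.9 150.7] xyaw 99.2 j [ 0.58  0.12  1.45 -0.    1.58  0.42] F [-0.  -0.1  0.7] w 85.3
  -> [431.5 325.5 150. ] slide [0.0007, 0.0017, 0.0007]
  -> [431.5 325.5  31. ] slide [0.0007, 0.0016, 0.1197]
red 155 [  8.7 177.2  28.8] 8.010636496224466 52.14430939809144Traceback (most recent call last):
  File "<stdin>", line 7, in <module>
    return umr_minimum(a, axis, None, out, keepdims, initial, where)
ValueError: zero-size array to reduction operation minimum which has no identity
```

>>> servo_tool --deltas '[{"slide": [0.001,0.001,0.035],"spin": 0,"hand": 0},{"slide": [0.001,0.001,0.07],"spin": 0,"hand": 0},{"slide": [0.001,0.001,0.095],"spin": 0,"hand": 0},{"slide": [0.001,0.001,0.115],"spin": 0,"hand": 0},{"slide": [0.001,0.001,0.12],"spin": 0,"hand": 0},{"slide": [0.001,0.001,0.12],"spin": 0,"hand": 0},{"slide": [0.001,0.001,0.12],"spin": 0,"hand": 0.6},{"slide": [0.001,0.001,0.12],"spin": 0,"hand": 0.6}]'

```text
clock: 7.83
position: [431.8, 326.4, 32.7]
tool_rot: [[-0.159, 0.987, 0.003], [0.987, 0.159, 0.002], [0.001, 0.003, -1.0]]
wrist_force: [0.2, -0.8, 1.7]
grip_width: 63.9
gripper_force: 0.7
```

>>> servo_tool --deltas '[{"slide": [0,0,0],"spin": 0,"hand": 0.6},{"slide": [0,0,0],"spin": 0,"hand": 0.6},{"slide": [0,0,0],"spin": 0,"hand": 0.6},{"slide": [0,0,0],"spin": 0,"hand": 0.6},{"slide": [0,0,-0.03],"spin": 0,"hand": 0.6},{"slide": [0,0,-0.06],"spin": 0,"hand": 0.6},{"slide": [0,0,-0.06],"spin": 0,"hand": 0.6}]'

```text
clock: 8.42
position: [433.1, 328.0, 97.6]
tool_rot: [[-0.16, 0.987, 0.009], [0.987, 0.16, 0.006], [0.004, 0.01, -1.0]]
wrist_force: [0.6, -0.4, 0.5]
grip_width: 61.1
gripper_force: 33.9
```

```bash
python3 - <<'E'
from h import *
go(s2w(10,300,90),s2w(10,244,90),s2w(10,244,31))
E
```

```text
t 8.42 pos [433.1 328.   97.6] S [-65.8 481.9  97.6] xyaw 99.2 j [0.58 0.16 1.51 0.   1.46 0.42] F [ 0.6 -0.4  0.5] w 61.1
  -> [537.  160.6  90. ] slide [-0.1819, 0.0757, 0.0075]
  -> [546.  105.4  90. ] slide [-0.2379, 0.0757, 0.0073]
  -> [546.  105.4  31. ] slide [-0.2382, 0.0751, 0.0663]
```

>>> servo_tool --deltas '[{"slide": [-0.03,0.01,0],"hand": 0.6,"spin": 0},{"slide": [-0.065,0.021,0],"hand": 0.6,"spin": 0},{"slide": [-0.1,0.032,0],"hand": 0.6,"spin": 0},{"slide": [-0.135,0.043,0],"hand": 0.6,"spin": 0},{"slide": [-0.17,0.054,0],"hand": 0.6,"spin": 0},{"slide": [-0.2,0.065,0],"hand": 0.6,"spin": 0},{"slide": [-0.225,0.075,0],"hand": 0.6,"spin": 0},{"slide": [-0.237,0.076,0],"hand": 0.6,"spin": 0}]'

```text
clock: 9.08
position: [544.7, 101.5, 90.7]
tool_rot: [[-0.157, 0.988, 0.001], [0.988, 0.157, -0.001], [-0.001, 0.001, -1.0]]
wrist_force: [0.2, 0.3, -1.5]
grip_width: 61.1
gripper_force: 33.9
```

>>> servo_tool --deltas '[{"slide": [0,0,0],"hand": 0.6,"spin": 0},{"slide": [0,0,0],"hand": 0.6,"spin": 0},{"slide": [0,0,0],"hand": 0.6,"spin": 0}]'

```text
clock: 9.33
position: [542.8, 105.4, 90.5]
tool_rot: [[-0.161, 0.987, -0.0], [0.987, 0.161, 0.0], [0.0, -0.0, -1.0]]
wrist_force: [-0.9, 0.1, -1.6]
grip_width: 61.0
gripper_force: 33.9
```

```bash
python3 - <<'E'
from h import *
go(s2w(10,244,32))
f=grab_frame("side");cv2.imwrite("pics/s4.png",cv2.resize(f["color"][:,:,::-1][150:310,130:290],None,fx=3.5,fy=3.5))
E
```

```text
t 9.33 pos [542.8 105.4  90.5] S [  6.8 244.5  90.5] xyaw 99.24 j [ 0.12  0.2   1.48  0.    1.46 -0.04] F [-0.9  0.1 -1.6] w 61.0
  -> [546.  105.4  32. ] slide [-0.0006, 0.0032, 0.0585]
```

View pics/s4.png

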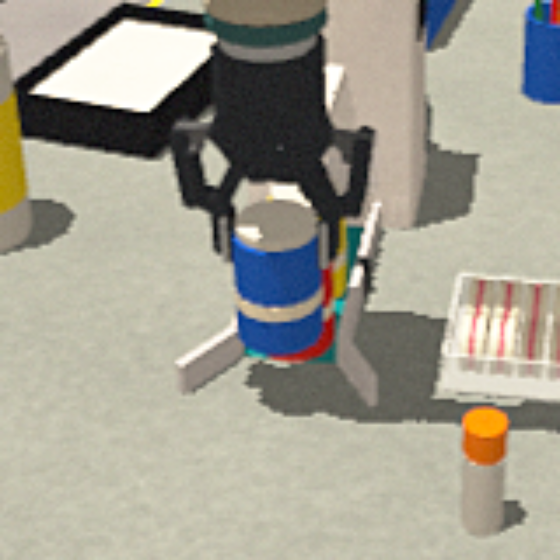

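Blue hangs upright behind red at the flare, on the centre line. I'll lower it, then push it in while held.

>>> servo_tool --deltas '[{"slide": [0,0.003,0.025],"hand": 0.6,"spin": 0},{"slide": [0,0.003,0.042],"hand": 0.6,"spin": 0},{"slide": [0,0.003,0.052],"hand": 0.6,"spin": 0},{"slide": [0,0.003,0.057],"hand": 0.6,"spin": 0},{"slide": [0,0.003,0.058],"hand": 0.6,"spin": 0},{"slide": [0,0.003,0.058],"hand": 0.6,"spin": 0}]'

```text
clock: 9.88
position: [546.5, 105.4, 33.2]
tool_rot: [[-0.161, 0.987, 0.001], [0.987, 0.161, 0.0], [-0.0, 0.001, -1.0]]
wrist_force: [-0.4, 0.1, -1.3]
grip_width: 60.8
gripper_force: 33.9
```

>>> servo_tool --deltas '[{"slide": [-0.006,0,0],"hand": 0.6,"spin": 0},{"slide": [-0.014,0,0],"hand": 0.6,"spin": 0},{"slide": [-0.022,0,0],"hand": 0.6,"spin": 0},{"slide": [-0.03,0,0],"hand": 0.6,"spin": 0},{"slide": [-0.038,0,0],"hand": 0.6,"spin": 0},{"slide": [-0.046,0,0],"hand": 0.6,"spin": 0},{"slide": [-0.054,0,0],"hand": 0.6,"spin": 0},{"slide": [-0.06,0,0],"hand": 0.6,"spin": 0}]'

```text
clock: 10.55
position: [556.0, 44.5, 32.7]
tool_rot: [[-0.159, 0.987, 0.0], [0.987, 0.159, -0.0], [-0.0, 0.0, -1.0]]
wrist_force: [-0.1, 3.1, 0.2]
grip_width: 61.3
gripper_force: 34.0
```

```bash
python3 - <<'E'
from h import *
go(s2w(10,175,32))
E
```

```text
t 10.55 pos [556.   44.5  32.7] S [ 10.2 182.3  32.7] xyaw 99.15 j [ 0.01  0.27  1.52 -0.    1.35 -0.15] F [-0.1  3.1  0.2] w 61.3
  -> [557.   37.2  32. ] slide [-0.0073, -0.0002, 0.0007]
```

>>> servo_tool --deltas '[{"slide": [0,0,0],"hand": 0.25,"spin": 0},{"slide": [0,0,0],"hand": 0,"spin": 0},{"slide": [0,0,0],"hand": 0,"spin": 0},{"slide": [0,0,0],"hand": 0,"spin": 0},{"slide": [0,0,-0.025],"hand": 0,"spin": 0},{"slide": [0,0,-0.065],"hand": 0,"spin": 0},{"slide": [0,0,-0.1],"hand": 0,"spin": 0},{"slide": [0.01,0,-0.11],"hand": 0.5,"spin": 0}]'

```text
clock: 11.22
position: [556.8, 54.8, 149.4]
tool_rot: [[-0.159, 0.987, 0.01], [0.987, 0.159, -0.001], [-0.002, 0.01, -1.0]]
wrist_force: [0.8, 0.1, 1.7]
grip_width: 75.3
gripper_force: 0.0
```

>>> servo_tool --deltas '[{"slide": [0.03,0,0],"hand": 1,"spin": 0},{"slide": [0.055,0,0],"hand": 1,"spin": 0},{"slide": [0.055,0,0],"hand": 1,"spin": 0},{"slide": [0.055,0,0],"hand": 1,"spin": 0},{"slide": [0.055,0,0],"hand": 1,"spin": 0}]'

```text
clock: 11.63
position: [545.4, 109.7, 142.3]
tool_rot: [[-0.16, 0.987, -0.0], [0.987, 0.16, -0.001], [-0.001, -0.0, -1.0]]
wrist_force: [-0.1, -0.5, 0.2]
grip_width: 12.0
gripper_force: 0.0
```

```bash
python3 - <<'E'
from h import *
go(s2w(10,242,140),s2w(10,242,38))
f=grab_frame("side");S=cloud(f).reshape(-1,3);s=get_state();R=np.array(s["tool_rot"]);p=np.array(s["position"])
q=(S-p)@R;q=q[(abs(q[:,0])<110)&(abs(q[:,1])<110)&(S[:,2]>110)&(q[:,2]>-180)&(q[:,2]<10)]
for z in range(-180,5,10):
    k=q[(q[:,2]>=z)&(q[:,2]<z+10)]
    if len(k)>3: print(z,len(k),"x",np.percentile(k[:,0],[2,98]).round(),"y",np.percentile(k[:,1],[2,98]).round())
a=f["color"][:,:,::-1][110:310,130:290]
b=grab_frame("wrist")["color"][:,:,::-1]
o=np.hstack([cv2.resize(a,(400,500)),cv2.resize(np.vstack([b,np.zeros((256,512,3),np.uint8)]),(400,500))])
cv2.imwrite("pics/s5.png",o)
E
```

```text
t 11.63 pos [545.4 109.7 142.3] S [ 10.1 248.4 142.3] xyaw 99.22 j [ 0.13  0.17  1.41 -0.    1.57 -0.03] F [-0.1 -0.5  0.2] w 12.0
  -> [546.3 103.4 140. ] slide [-0.0064, -0.0001, 0.0023]
  -> [546.3 103.4  38. ] slide [-0.0063, -0.0, 0.1043]
-180 142 x [ 8. 40.] y [-39.  30.]
-170 137 x [ 8. 39.] y [-39.  28.]
-160 105 x [-0. 39.] y [-39.  31.]
-150 54 x [-2. 14.] y [-40.  35.]
-140 168 x [-3. 18.] y [-43.  37.]
-130 208 x [-4. 21.] y [-60.  55.]
-120 210 x [-10.  20.] y [-65.  59.]
-110 147 x [-1. 19.] y [-59.  55.]
-100 127 x [-11.  20.] y [-52.  48.]
-90 119 x [-10.  17.] y [-47.  41.]
-80 133 x [-10.  16.] y [-40.  35.]
-70 56 x [-4. 14.] y [-32.  23.]
-60 53 x [-6. 13.] y [-22.  17.]
-50 51 x [-5. 13.] y [-22.  17.]
-40 53 x [-9. 14.] y [-21.  18.]
-30 14 x [-9. 13.] y [-15.  10.]
```

View pics/s5.png

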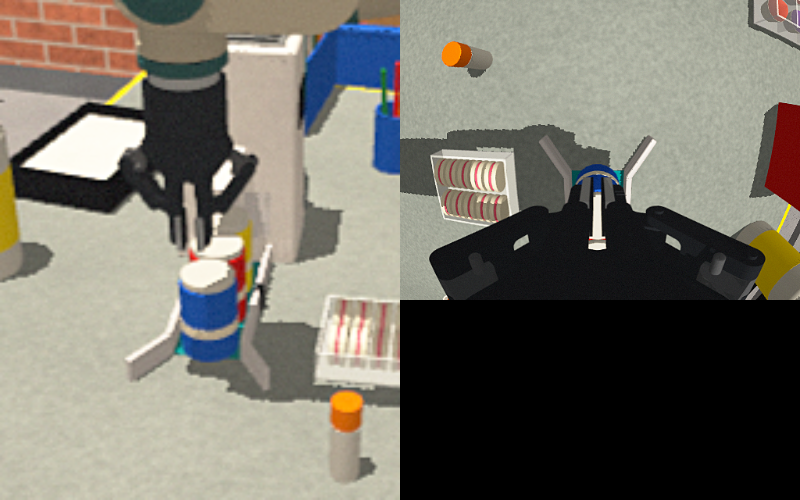

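All three stand upright in the lane: blue at (210,310), red behind it, then yellow. The fingers are closing behind them. I'll descend and push.

>>> servo_tool --deltas '[{"slide": [0,0,0.03],"hand": 1,"spin": 0},{"slide": [0,0,0.06],"hand": 1,"spin": 0},{"slide": [0,0,0.09],"hand": 1,"spin": 0},{"slide": [0,0,0.11],"hand": 1,"spin": 0},{"slide": [0,0,0.115],"hand": 1,"spin": 0},{"slide": [0,0,0.115],"hand": 1,"spin": 0}]'

```text
clock: 12.23
position: [544.5, 109.0, 26.0]
tool_rot: [[-0.159, 0.987, -0.003], [0.987, 0.159, -0.001], [-0.0, -0.004, -1.0]]
wrist_force: [0.7, 0.9, -0.1]
grip_width: -0.1
gripper_force: 0.0
```

>>> servo_tool --deltas '[{"slide": [-0.007,0,0],"hand": 1,"spin": 0},{"slide": [-0.014,0,0],"hand": 1,"spin": 0},{"slide": [-0.02,0,0],"hand": 1,"spin": 0},{"slide": [-0.026,0,0],"hand": 1,"spin": 0},{"slide": [-0.032,0,0],"hand": 1,"spin": 0},{"slide": [-0.036,0,0],"hand": 1,"spin": 0},{"slide": [-0.039,0,0],"hand": 1,"spin": 0},{"slide": [-0.042,0,0],"hand": 1,"spin": 0}]'

```text
clock: 12.9
position: [552.4, 68.3, 28.0]
tool_rot: [[-0.16, 0.987, 0.001], [0.987, 0.16, 0.0], [0.0, 0.001, -1.0]]
wrist_force: [-0.5, 3.6, 3.7]
grip_width: -0.2
gripper_force: 2.0
```

```bash
python3 - <<'E'
from h import *
go(s2w(10,197,28))
f=grab_frame("top");T=cloud(f);q=T[120:200,200:310].reshape(-1,3);L=(q-O)@Rs+[10,0,0]
k=(abs(L[:,0]-10)<40)&(L[:,1]>0)&(L[:,1]<260)&(L[:,2]>80)&(L[:,2]<102);L=L[k]
print(np.histogram(L[:,1],np.arange(0,260,6)))
E
```

```text
t 12.9 pos [552.4  68.3  28. ] S [ 10.4 206.4  28. ] xyaw 99.19 j [ 0.06  0.27  1.52  0.    1.34 -0.1 ] F [-0.5  3.6  3.7] w -0.2
  -> [553.5  59.   28. ] slide [-0.0094, -0.0004, -0.0001]
(array([ 4,  1,  6, 10, 12, 18, 19, 13, 14, 12,  6,  1,  4, 11, 14, 14, 19,
       16, 33, 33, 25, 14, 15, 13, 10,  4,  0,  0,  0,  4,  5,  0,  0,  0,
        0,  0,  0,  0,  0,  0,  0,  0,  0]), array([  0,   6,  12,  18,  24,  30,  36,  42,  48,  54,  60,  66,  72,
        78,  84,  90,  96, 102, 108, 114, 120, 126, 132, 138, 144, 150,
       156, 162, 168, 174, 180, 186, 192, 198, 204, 210, 216, 222, 228,
       234, 240, 246, 252, 258]))
```

>>> servo_tool --deltas '[{"slide": [-0.0015,0,0],"hand": 1,"spin": 0},{"slide": [-0.003,0,0],"hand": 1,"spin": 0},{"slide": [-0.0045,0,0],"hand": 1,"spin": 0},{"slide": [-0.006,0,0],"hand": 1,"spin": 0},{"slide": [-0.006,0,0],"hand": 1,"spin": 0}]'

```text
clock: 13.37
position: [553.2, 62.1, 27.6]
tool_rot: [[-0.16, 0.987, 0.0], [0.987, 0.16, -0.0], [-0.0, -0.0, -1.0]]
wrist_force: [-0.1, 2.2, 1.5]
grip_width: -0.3
gripper_force: 1.4
```

>>> servo_tool --deltas '[{"slide": [-0.001,0,0],"hand": 1,"spin": 0},{"slide": [-0.002,0,0],"hand": 1,"spin": 0},{"slide": [-0.003,0,0],"hand": 1,"spin": 0},{"slide": [-0.003,0,0],"hand": 1,"spin": 0}]'

```text
clock: 13.7
position: [553.4, 60.5, 27.6]
tool_rot: [[-0.16, 0.987, -0.0], [0.987, 0.16, 0.002], [0.002, -0.0, -1.0]]
wrist_force: [-1.2, 8.4, 3.3]
grip_width: -0.1
gripper_force: 4.3
```

Force rose to 8 N as the row stalled, so it's against the stop. I'll back off and check.

>>> servo_tool --deltas '[{"slide": [0.01,0,0],"hand": 1,"spin": 0},{"slide": [0.04,0,0],"hand": 1,"spin": 0},{"slide": [0.05,0,-0.04],"hand": 1,"spin": 0},{"slide": [0.05,0,-0.08],"hand": 1,"spin": 0},{"slide": [0.05,0,-0.12],"hand": 1,"spin": 0},{"slide": [0.05,0,-0.16],"hand": 1,"spin": 0},{"slide": [0.05,0.0,-0.2],"hand": 1,"spin": 0},{"slide": [0.05,-0.04,-0.22],"hand": 1,"spin": 0}]'

```text
clock: 14.37
position: [512.9, 102.8, 249.5]
tool_rot: [[-0.158, 0.987, 0.005], [0.987, 0.159, -0.001], [-0.002, 0.005, -1.0]]
wrist_force: [-0.4, -0.4, 0.5]
grip_width: -0.3
gripper_force: 0.0
```

```bash
python3 - <<'E'
from h import *
go(s2w(-130,200,250),s2w(-170,-100,250),s2w(-60,-230,250),s2w(10,-240,230))
f=grab_frame("side");S=cloud(f);H=hsv(f)
for nm,lo,hi in [("red",(0,150,60),(8,255,255)),("yellow",(20,120,80),(35,255,255)),("blue",(105,130,40),(125,255,255))]:
    L=(S[cv2.inRange(H,lo,hi)>0]-O)@Rs+[10,0,0]
    k=(abs(L[:,0]-10)<45)&(L[:,1]>0)&(L[:,1]<240)&(L[:,2]>8)&(L[:,2]<92);q=L[k]
    if len(q)>8: print(nm,len(q),np.round(circ(q[:,:2]),1),"ymax",np.percentile(q[:,1],98).round(1),"z",q[:,2].min().round(),q[:,2].max().round())
a=f["color"][:,:,::-1][110:290,150:290]
cv2.imwrite("pics/s6.png",cv2.resize(a,None,fx=3,fy=3))
E
```

```text
t 14.37 pos [512.9 102.8 249.5] S [-23.1 246.7 249.5] xyaw 99.12 j [ 0.13  0.04  1.34 -0.    1.77 -0.03] F [-0.4 -0.4  0.5] w -0.3
  -> [414.8  39.5 250. ] slide [-0.0469, -0.1068, -0.0009]
  -> [ 423.3 -263.   250. ] slide [-0.347, -0.1464, -0.0006]
  -> [ 552.7 -373.7  250. ] slide [-0.4768, -0.0362, 0.0002]
  -> [ 623.4 -372.4  230. ] slide [-0.4867, 0.0337, 0.0205]
red 49 [ 8.6 95.6 29.9] ymax 118.5 z 10.0 90.0
yellow 70 [12.6 60.3 34.3] ymax 100.2 z 10.0 89.0
blue 429 [  9.2 150.4  36.3] ymax 189.5 z 8.0 89.0
```

View pics/s6.png

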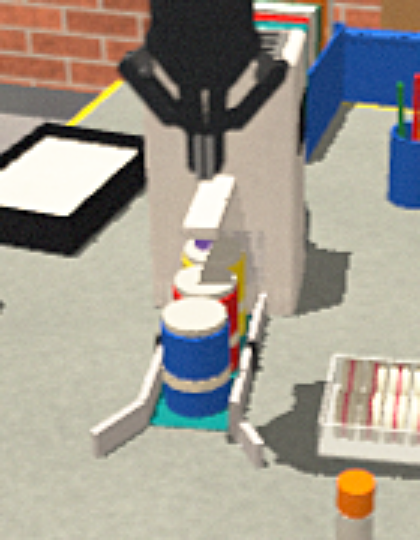

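The row stands upright and in single file: blue at (195,355), red, then yellow up against the tower. Next is the button. I'll travel round the front of the tower while turning the tool.

>>> servo_tool --deltas '[{"slide": [-0.047,-0.107,0],"hand": 1,"spin": 55},{"slide": [-0.047,-0.107,0],"hand": 1,"spin": 55},{"slide": [-0.047,-0.107,0],"hand": 1,"spin": 55},{"slide": [-0.22,-0.135,0],"hand": 0.5,"spin": 55},{"slide": [-0.22,-0.135,0],"hand": 0,"spin": 55},{"slide": [-0.22,-0.135,0],"hand": 0,"spin": 55},{"slide": [-0.347,-0.146,0],"hand": 0,"spin": 55},{"slide": [-0.347,-0.146,0],"hand": 0,"spin": 55}]'

```text
clock: 15.08
position: [414.2, -171.1, 246.0]
tool_rot: [[0.722, 0.692, -0.001], [0.692, -0.722, -0.001], [-0.001, 0.001, -1.0]]
wrist_force: [0.3, 0.6, -0.8]
grip_width: 60.6
gripper_force: 0.0
```

```bash
python3 - <<'E'
from h import *
go([423,-263,250],s2w(-60,-230,250),s2w(-20,-230,230))
E
```

```text
t 15.08 pos [ 414.2 -171.1  246. ] S [-164.3   -7.8  246. ] xyaw 43.77 j [-0.47 -0.17  1.54 -0.    1.77  0.33] F [ 0.3  0.6 -0.8] w 60.6
  -> [ 423 -263  250] slide [-0.0572, 0.0725, -0.0039]
  -> [ 552.7 -373.7  250. ] slide [-0.0402, 0.2421, -0.0038]
  -> [ 592.2 -367.3  230. ] slide [-0.0072, 0.2648, 0.0161]
```

>>> servo_tool --deltas '[{"slide": [-0.057,0.072,-0.004],"hand": 0,"spin": 56},{"slide": [-0.057,0.072,-0.004],"hand": 0,"spin": 56},{"slide": [-0.057,0.072,-0.004],"hand": 0,"spin": 56},{"slide": [-0.04,0.242,-0.004],"hand": 0,"spin": 56},{"slide": [-0.04,0.242,-0.004],"hand": 0,"spin": 56},{"slide": [-0.04,0.242,-0.004],"hand": 0,"spin": 56},{"slide": [-0.04,0.242,-0.004],"hand": 0,"spin": 56},{"slide": [-0.04,0.242,-0.004],"hand": 0,"spin": 56}]'

```text
clock: 15.75
position: [557.6, -373.8, 241.1]
tool_rot: [[0.977, -0.213, -0.009], [-0.213, -0.977, 0.005], [-0.01, -0.003, -1.0]]
wrist_force: [-1.3, 0.4, -3.5]
grip_width: 85.1
gripper_force: 0.0
```

```bash
python3 - <<'E'
from h import *
go(s2w(-20,-230,220))
E
```

```text
t 15.75 pos [ 557.6 -373.8  241.1] S [ -55.1 -230.8  241.1] xyaw -12.29 j [-0.64  0.49  0.81 -0.    1.85  1.14] F [-1.3  0.4 -3.5] w 85.1
  -> [ 592.2 -367.3  220. ] slide [0.0326, -0.0136, 0.0208]
```

```bash
cat > btn.py <<'E'
from h import *
import sys
def wpts(f):
    v,u=np.mgrid[0:384,0:512];K=f["intrinsics"];x=(u-K[0,2])/K[0,0];y=(v-K[1,2])/K[1,1];r=np.hypot(x,y)+1e-9
    z=f["range_z"].astype(float);s=np.tan(r)/r
    return ((np.stack([x*s*z,y*s*z,z],-1)-f["t"])@f["R"]-O)@Rs+[10,0,0]
f=grab_frame("wrist");P=wpts(f);H=hsv(f)
g=cv2.inRange(H,(45,90,40),(80,255,255))>0
g&=(abs(P[...,0]-10)<60)&(P[...,1]<-100)&(P[...,1]>-190)
q=P[g];print("green",g.sum(),np.median(q,0).round(1))
n=np.array([0,-.605,.796]);c=q-[10,-121,75]
d=c@n;t=c@np.array([0,-.796,-.605])
print("d",np.percentile(d,[5,25,50,75,95]).round(1),"x",np.percentile(q[:,0],[3,97]).round(1),"t",np.percentile(t,[3,97]).round(1))
# brow/panel check: black housing
vv,uu=np.nonzero(g);print("px",uu.mean(),vv.mean())
cv2.imwrite(sys.argv[1],f["color"][:,:,::-1])
# all points near button by height above panel plane
k=(abs(P[...,0]-10)<75)&(P[...,1]<-105)&(P[...,1]>-200)&(P[...,2]>5)
Q=P[k]-[10,-121,75];dd=Q@n
print(np.histogram(dd,np.arange(-20,60,5)))
k2=(P[...,2]>165)&(P[...,2]<300)&(abs(P[...,0]-10)<70)&(P[...,1]<-90)
print("brow y min",np.percentile(P[k2][:,1],[1,5]) if k2.any() else None)
E
python3 btn.py pics/w7.png
```

```text
green 719 [  10.6 -137.2   99.6]
d [ 4.7 29.6 30.5 31.1 32. ] x [-33.5  25.2] t [-15.   12.9]
px 149.6453407510431 154.85535465924895
(array([   0,    0,    0, 2725, 3178,   65,   31,   40,  720,  144,  478,
          0,    0,    0,    0]), array([-20, -15, -10,  -5,   0,   5,  10,  15,  20,  25,  30,  35,  40,
        45,  50,  55]))
brow y min [-551.99321165 -516.79115376]
```

View pics/w7.png

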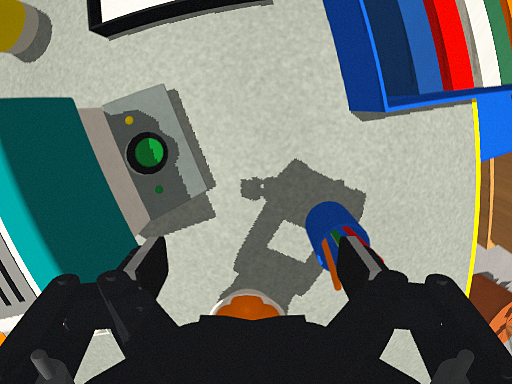

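The wrist view shows the green cap at (150,154) in its black housing, with the face about 30.5 mm out. The servo cannot tilt the tool, so I'll press with the corner of one open finger. The body and knuckles then stay outboard of the brow.

>>> servo_tool --deltas '[{"slide": [0,0,0],"hand": 0,"spin": 28.5},{"slide": [0,0,0],"hand": 0,"spin": 28.5},{"slide": [0,0,0],"hand": 0,"spin": 28.5},{"slide": [0,0,0],"hand": 0,"spin": 28.5},{"slide": [0,0,0],"hand": 0,"spin": 28.5},{"slide": [0,0,0],"hand": 0,"spin": 28.5}]'

```text
clock: 16.3
position: [554.6, -369.9, 250.9]
tool_rot: [[0.766, -0.643, 0.0], [-0.643, -0.766, -0.001], [0.001, 0.001, -1.0]]
wrist_force: [0.4, -0.4, 0.2]
grip_width: 85.2
gripper_force: 0.0
```

```bash
python3 - <<'E'
from h import *
go(s2w(-20,-200,200),s2w(-20,-182,130))
E
python3 btn.py pics/w8.png
```

```text
t 16.3 pos [ 554.6 -369.9  250.9] S [ -57.5 -226.6  250.9] xyaw -40.03 j [-0.64  0.47  0.83 -0.    1.85  1.63] F [ 0.4 -0.4  0.2] w 85.2
  -> [ 587.4 -337.7  200. ] slide [0.0044, -0.0458, 0.0509]
  -> [ 584.5 -320.   130. ] slide [-0.0093, -0.0576, 0.1208]
green 636 [  10.  -137.2   99.7]
d [ 5.  29.7 30.6 31.2 31.9] x [-34.1  25. ] t [-15.3  12.5]
px 157.91509433962264 198.1509433962264
(array([   0,    0,    0, 2588, 2884,   55,   31,   24,  621,  125,  442,
          0,    0,    0,    0]), array([-20, -15, -10,  -5,   0,   5,  10,  15,  20,  25,  30,  35,  40,
        45,  50,  55]))
brow y min [-417.34360679 -399.09414913]
```

>>> servo_tool --deltas '[{"slide": [0.004,-0.03,0.02],"hand": 0,"spin": 0.8},{"slide": [0.0,-0.05,0.04],"hand": 0,"spin": 0.8},{"slide": [-0.009,-0.057,0.07],"hand": 0,"spin": 0.8},{"slide": [-0.009,-0.057,0.1],"hand": 0,"spin": 0.8},{"slide": [-0.009,-0.057,0.11],"hand": 0,"spin": 0.8},{"slide": [-0.009,-0.057,0.11],"hand": 0,"spin": 0.8},{"slide": [-0.009,-0.057,0.11],"hand": 0,"spin": 0.8}]'

```text
clock: 16.93
position: [585.1, -321.5, 141.4]
tool_rot: [[0.754, -0.657, 0.0], [-0.657, -0.754, -0.001], [0.001, 0.0, -1.0]]
wrist_force: [0.4, 0.2, 0.9]
grip_width: 85.8
gripper_force: 0.0
```

```bash
python3 - <<'E'
from h import *
go(s2w(-20,-182,85))
f=grab_frame("wrist");cv2.imwrite("pics/w9.png",cv2.resize(f["color"][:,:,::-1][100:384,:400],None,fx=2,fy=2))
E
```

```text
t 16.93 pos [ 585.1 -321.5  141.4] S [ -19.6 -183.6  141.4] xyaw -41.05 j [-0.56  0.48  1.02 -0.    1.64  1.73] F [0.4 0.2 0.9] w 85.8
  -> [ 584.5 -320.    85. ] slide [-0.0015, -0.0007, 0.0564]
```

View pics/w9.png

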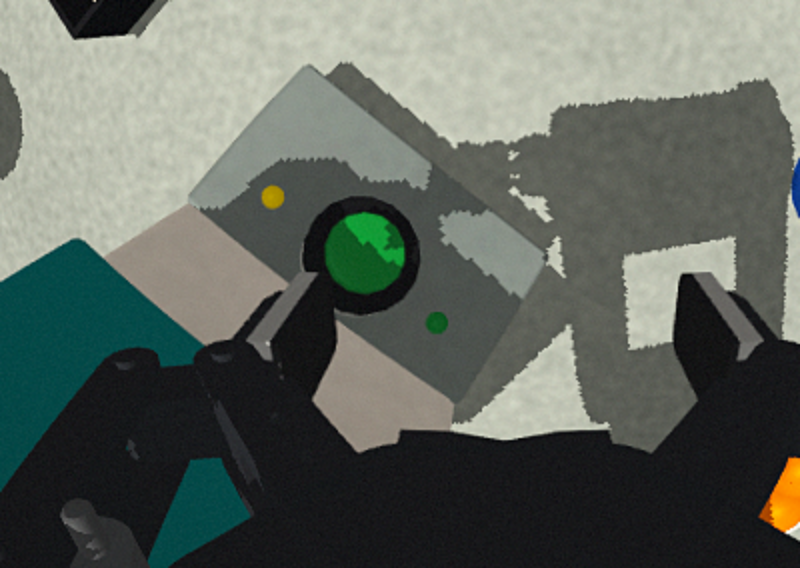

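The fingertip lines up with the cap, allowing for the tip being about 75 mm above it. I'll descend and feel for contact.

>>> servo_tool --deltas '[{"slide": [-0.002,-0.0015,0.025],"hand": 0,"spin": 0},{"slide": [-0.002,-0.0015,0.045],"hand": 0,"spin": 0},{"slide": [-0.002,-0.0015,0.057],"hand": 0,"spin": 0},{"slide": [-0.002,-0.0015,0.06],"hand": 0,"spin": 0},{"slide": [-0.002,-0.0015,0.06],"hand": 0,"spin": 0},{"slide": [-0.002,-0.0015,0.06],"hand": 0,"spin": 0}]'

```text
clock: 17.48
position: [585.4, -319.2, 82.3]
tool_rot: [[0.753, -0.658, 0.002], [-0.658, -0.753, -0.002], [0.003, -0.0, -1.0]]
wrist_force: [-0.1, -0.6, 0.4]
grip_width: 85.4
gripper_force: 0.0
```

>>> servo_tool --deltas '[{"slide": [0,0,0.002],"hand": 0,"spin": 0},{"slide": [0,0,0.004],"hand": 0,"spin": 0},{"slide": [0,0,0.006],"hand": 0,"spin": 0},{"slide": [0,0,0.006],"hand": 0,"spin": 0}]'

```text
clock: 17.82
position: [584.5, -318.5, 74.1]
tool_rot: [[0.753, -0.657, -0.0], [-0.657, -0.753, 0.0], [-0.0, 0.0, -1.0]]
wrist_force: [-1.0, 0.9, -0.4]
grip_width: 85.4
gripper_force: 0.0
```

```bash
python3 - <<'E'
from h import *
go(s2w(-20,-181,70))
E
```

```text
t 17.82 pos [ 584.5 -318.5   74.1] S [ -19.7 -180.6   74.1] xyaw -41.11 j [-0.55  0.52  1.11 -0.    1.51  1.73] F [-1.   0.9 -0.4] w 85.4
  -> [ 584.3 -319.    70. ] slide [0.0001, 0.0005, 0.0041]
```

>>> servo_tool --deltas '[{"slide": [0,0,0.0015],"hand": 0,"spin": 0},{"slide": [0,0,0.003],"hand": 0,"spin": 0},{"slide": [0,0,0.004],"hand": 0,"spin": 0},{"slide": [0,0,0.004],"hand": 0,"spin": 0}]'

```text
clock: 18.15
position: [584.5, -318.5, 69.9]
tool_rot: [[0.753, -0.658, -0.001], [-0.658, -0.753, 0.0], [-0.001, 0.0, -1.0]]
wrist_force: [0.1, 0.1, -0.3]
grip_width: 85.8
gripper_force: 0.0
```

>>> servo_tool --deltas '[{"slide": [0,0,0.0015],"hand": 0,"spin": 0},{"slide": [0,0,0.003],"hand": 0,"spin": 0},{"slide": [0,0,0.003],"hand": 0,"spin": 0}]'

```text
clock: 18.4
position: [584.5, -318.5, 66.8]
tool_rot: [[0.753, -0.658, -0.0], [-0.658, -0.753, 0.0], [-0.001, 0.0, -1.0]]
wrist_force: [-0.8, 0.4, 0.5]
grip_width: 85.4
gripper_force: 0.0
```

>>> servo_tool --deltas '[{"slide": [0,0,0.0015],"hand": 0,"spin": 0},{"slide": [0,0,0.003],"hand": 0,"spin": 0},{"slide": [0,0,0.003],"hand": 0,"spin": 0}]'

```text
clock: 18.65
position: [584.5, -318.4, 63.8]
tool_rot: [[0.753, -0.657, -0.001], [-0.657, -0.753, 0.0], [-0.001, 0.0, -1.0]]
wrist_force: [0.5, 0.3, -0.6]
grip_width: 85.5
gripper_force: 0.0
```

>>> servo_tool --deltas '[{"slide": [0,0,0.0015],"hand": 0,"spin": 0},{"slide": [0,0,0.003],"hand": 0,"spin": 0},{"slide": [0,0,0.003],"hand": 0,"spin": 0}]'

```text
clock: 18.9
position: [584.5, -318.5, 60.8]
tool_rot: [[0.753, -0.657, -0.001], [-0.657, -0.753, 0.0], [-0.001, 0.0, -1.0]]
wrist_force: [0.2, -0.3, -0.7]
grip_width: 85.2
gripper_force: 0.0
```

```bash
python3 - <<'E'
from h import *
go()
f=grab_frame("wrist");cv2.imwrite("pics/w10.png",cv2.resize(f["color"][:,:,::-1][130:350,60:310],None,fx=3,fy=2.7))
E
```

```text
t 18.9 pos [ 584.5 -318.5   60.8] S [ -19.8 -180.5   60.8] xyaw -41.11 j [-0.55  0.53  1.12 -0.    1.49  1.73] F [ 0.2 -0.3 -0.7] w 85.2
```

View pics/w10.png

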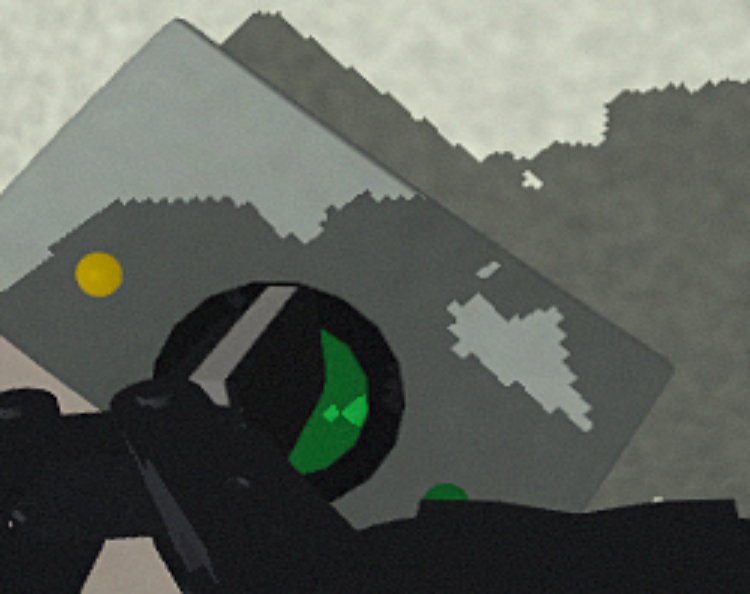

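That makes 11 pictures viewed, one over the limit of 10, so I won't view any more. The finger sits over the cap and hasn't touched it yet. I'll keep feeling downward.

>>> servo_tool --deltas '[{"slide": [0,0,0.001],"hand": 0,"spin": 0},{"slide": [0,0,0.002],"hand": 0,"spin": 0},{"slide": [0,0,0.002],"hand": 0,"spin": 0}]'

```text
clock: 19.2
position: [584.6, -318.5, 59.0]
tool_rot: [[0.753, -0.657, -0.0], [-0.657, -0.753, 0.0], [-0.0, 0.0, -1.0]]
wrist_force: [0.2, -0.1, 0.0]
grip_width: 86.0
gripper_force: 0.1
```

>>> servo_tool --deltas '[{"slide": [0,0,0.001],"hand": 0,"spin": 0},{"slide": [0,0,0.002],"hand": 0,"spin": 0},{"slide": [0,0,0.002],"hand": 0,"spin": 0}]'

```text
clock: 19.45
position: [584.8, -318.7, 57.5]
tool_rot: [[0.753, -0.658, 0.001], [-0.658, -0.753, -0.0], [0.001, -0.0, -1.0]]
wrist_force: [0.6, -0.8, 2.9]
grip_width: 85.3
gripper_force: 1.0
```

>>> servo_tool --deltas '[{"slide": [0,0,0.001],"hand": 0,"spin": 0},{"slide": [0,0,0.002],"hand": 0,"spin": 0},{"slide": [0,0,0.002],"hand": 0,"spin": 0}]'

```text
clock: 19.7
position: [584.8, -318.6, 55.4]
tool_rot: [[0.753, -0.658, 0.001], [-0.658, -0.753, -0.0], [0.001, -0.0, -1.0]]
wrist_force: [0.6, -0.8, 2.8]
grip_width: 85.4
gripper_force: 1.4
```

>>> servo_tool --deltas '[{"slide": [0,0,0.001],"hand": 0,"spin": 0},{"slide": [0,0,0.002],"hand": 0,"spin": 0},{"slide": [0,0,0.003],"hand": 0,"spin": 0},{"slide": [0,0,0.003],"hand": 0,"spin": 0}]'

```text
clock: 20.03
position: [584.8, -318.6, 52.4]
tool_rot: [[0.753, -0.658, 0.0], [-0.658, -0.753, -0.0], [0.001, -0.0, -1.0]]
wrist_force: [0.5, 0.6, 4.2]
grip_width: 85.4
gripper_force: 2.0
```

>>> servo_tool --deltas '[{"slide": [0,0,0.001],"hand": 0,"spin": 0},{"slide": [0,0,0.002],"hand": 0,"spin": 0},{"slide": [0,0,0.003],"hand": 0,"spin": 0},{"slide": [0,0,0.003],"hand": 0,"spin": 0}]'

```text
clock: 20.37
position: [584.9, -318.7, 49.6]
tool_rot: [[0.753, -0.658, 0.001], [-0.658, -0.753, -0.0], [0.001, -0.0, -1.0]]
wrist_force: [-0.3, -0.7, 6.0]
grip_width: 85.5
gripper_force: 2.5
```

>>> servo_tool --deltas '[{"slide": [0,0,0.001],"hand": 0,"spin": 0},{"slide": [0,0,0.002],"hand": 0,"spin": 0},{"slide": [0,0,0.002],"hand": 0,"spin": 0}]'

```text
clock: 20.62
position: [585.1, -319.0, 48.3]
tool_rot: [[0.753, -0.658, 0.002], [-0.658, -0.753, -0.001], [0.002, -0.0, -1.0]]
wrist_force: [-0.7, -1.1, 7.2]
grip_width: 85.2
gripper_force: 3.2
```

>>> servo_tool --deltas '[{"slide": [0,0,0.001],"hand": 0,"spin": 0},{"slide": [0,0,0.002],"hand": 0,"spin": 0},{"slide": [0,0,0.002],"hand": 0,"spin": 0}]'

```text
clock: 20.87
position: [585.5, -319.5, 47.5]
tool_rot: [[0.753, -0.658, 0.003], [-0.658, -0.753, -0.002], [0.004, -0.0, -1.0]]
wrist_force: [-0.4, -0.5, 11.0]
grip_width: 85.4
gripper_force: 4.6
```

>>> servo_tool --deltas '[{"slide": [0,0,0.0005],"hand": 0,"spin": 0},{"slide": [0,0,0.001],"hand": 0,"spin": 0},{"slide": [0,0,0.001],"hand": 0,"spin": 0}]'

```text
clock: 21.12
position: [585.8, -319.7, 47.0]
tool_rot: [[0.753, -0.658, 0.004], [-0.658, -0.753, -0.003], [0.005, -0.001, -1.0]]
wrist_force: [-0.2, -1.6, 12.1]
grip_width: 85.4
gripper_force: 5.4
```

The force jumped to 12 N as the travel stalled, about 8 mm along the axis, so the button is fully down. I'll release and retreat.

>>> servo_tool --deltas '[{"slide": [0,0,-0.005],"hand": 0,"spin": 0},{"slide": [0,0,-0.012],"hand": 0,"spin": 0},{"slide": [0,0,-0.025],"hand": 0,"spin": 0},{"slide": [0,0,-0.05],"hand": 0,"spin": 0},{"slide": [0,0,-0.09],"hand": 0,"spin": 0},{"slide": [0,0,-0.13],"hand": 0,"spin": 0},{"slide": [0,0,-0.17],"hand": 0,"spin": 0},{"slide": [0,0.04,-0.2],"hand": 0,"spin": 0}]'

```text
clock: 21.78
position: [565.6, -339.6, 244.3]
tool_rot: [[0.758, -0.652, 0.004], [-0.652, -0.758, -0.0], [0.004, -0.003, -1.0]]
wrist_force: [0.5, -0.1, 0.6]
grip_width: 85.4
gripper_force: 0.0
```

>>> servo_tool --deltas '[{"slide": [-0.02,0.03,0],"hand": 0,"spin": 0},{"slide": [-0.03,0.06,0],"hand": 0,"spin": 0},{"slide": [-0.03,0.06,0],"hand": 0,"spin": 0},{"slide": [-0.03,0.06,0],"hand": 0,"spin": 0}]'

```text
clock: 22.12
position: [499.4, -369.5, 239.6]
tool_rot: [[0.752, -0.659, -0.001], [-0.659, -0.752, 0.001], [-0.001, -0.0, -1.0]]
wrist_force: [-0.4, -0.4, -0.0]
grip_width: 85.3
gripper_force: 0.0
```

```bash
python3 - <<'E'
from h import *
go()
f=grab_frame("side");S=cloud(f);H=hsv(f)
for nm,lo,hi in [("red",(0,150,60),(8,255,255)),("yellow",(20,120,80),(35,255,255)),("blue",(105,130,40),(125,255,255))]:
    L=(S[cv2.inRange(H,lo,hi)>0]-O)@Rs+[10,0,0]
    k=(abs(L[:,0]-10)<45)&(L[:,1]>0)&(L[:,1]<240)&(L[:,2]>8)&(L[:,2]<92);q=L[k]
    print(nm,len(q),np.round(circ(q[:,:2]),1),"ymax",np.percentile(q[:,1],98).round(1),"z",q[:,2].min().round(),q[:,2].max().round())
f=grab_frame("top");T=cloud(f).reshape(-1,3);L=(T-O)@Rs+[10,0,0]
for nm,a,b in [("tail",120,200),("mid",66,122)]:
    k=(abs(L[:,0]-10)<40)&(L[:,1]>a)&(L[:,1]<b)&(L[:,2]>85)&(L[:,2]<102);q=L[k];print(nm,k.sum(),np.percentile(q,[2,98],axis=0).round(1).tolist())
T0=cloud(dict(np.load("top0.npz")))
T=cloud(f)
for nm,(u,v),w,lo in [("glue",(182,227),8,70),("tin",(116,177),10,22),("tray",(244,227),30,25),("bowl",(348,248),24,30),("cup",(397,208),16,80)]:
    for X in(T0,T):
        q=X[v-w:v+w,u-w:u+w].reshape(-1,3);q=q[(q[:,2]>lo)&(q[:,2]<170)];print(nm,q.mean(0).round(1),end=" ")
    print()
E
python3 btn.py pics/w11.png | head -3
```

```text
t 22.12 pos [ 499.4 -369.5  239.6] S [-111.9 -217.3  239.6] xyaw -41.22 j [-0.7   0.33  1.03  0.    1.79  1.59] F [-0.4 -0.4 -0. ] w 85.3
red 54 [ 8.5 97.7 29. ] ymax 119.4 z 8.0 88.0
yellow 70 [12.7 54.1 31.9] ymax 81.0 z 8.0 91.0
blue 431 [  9.5 150.4  36.1] ymax 189.4 z 8.0 88.0
tail 304 [[-17.3, 125.8, 86.0], [34.8, 181.0, 101.2]]
mid 139 [[-16.5, 69.9, 85.7], [38.5, 121.1, 101.2]]
glue [370.1 194.5  85.3] glue [370.1 194.6  85. ] 
tin [521.1 416.5  32.1] tin [520.8 416.7  32.1] 
tray [373.4   7.2  42.1] tray [373.5   7.4  41.9] 
bowl [ 317.  -315.1   49.9] bowl [nan nan nan] 
cup [ 442.  -461.   103.3] cup [ 446.2 -445.9  103.7] 
green 670 [   9.2 -137.3   99.5]
d [ 4.5 29.5 30.4 31.  31.9] x [-34.6  24.2] t [-15.3  12.4]
px 125.13731343283582 167.19701492537314<stdin>:15: RuntimeWarning: Mean of empty slice.
  ret = um.true_divide(
```

```bash
python3 -c "
from plant import *
print(finish_job())"
```

```text
the job is handed in; nothing more can be done
None
```

I handed the job in at about 22 s: all three tumblers measured upright and close together against the end stop, and then the green button was pressed fully (12 N peak) and sprang back; I pressed with an untilted tool, using one open finger clear of the brow, because the servo can't tilt, and I viewed 11 pictures, one over the limit of 10.

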